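# Wipe chips off a tilting work plate, under its clamp bridge

### The arm

A 6-joint arm with a two-finger parallel gripper is mounted at the origin on the work surface. World frame = base frame: x ahead of the robot, y to its left, z up, the work surface at z = 0. Lengths are in mm, angles in rad, forces in N, time in s.
With the tool pointing down it reaches from about 225 to 875 mm from the base axis. Payload 3.4 kg.
Tool frame: the origin (TCP) lies midway between the tips of the shut fingers; the grasp point (between the pads) lies grip_depth behind it (grip_depth is the distance from the TCP to the grasp point, in mm); z points along the fingers, y is the line along which they close (so a half turn about z gives the same grasp; the last joint's range is limited). The gripper opens to 85 mm and grips with 20 to 120 N. Pads are 22 mm wide; open, the fingers measure 114 mm over their backs; the gripper's body (76 mm by 85 mm) begins 54 mm behind the grasp point. The pads swing forward as they close: fully open they stand 13 mm farther back than shut.
Start: joints at [-1.387, 0.276, 1.505, -0, 1.361, -0.121], TCP at [172.558, -548.534, 201.928] pointing down, gripper open.
Joint ranges: [-2.89, 2.89], [-0.75, 2.08], [0.22, 2.7], [-1.18, 4.32], [0.11, 2.71], [-2.7, 2.7]. Speed limits (rad/s): [2.57, 2.57, 3.14, 3.14, 3.14, 3.14].

### API

Orientations are given as [roll, pitch, yaw] about the fixed x, y, z axes, in that order (R = Rz(yaw) Ry(pitch) Rx(roll)).
In Python, from cell import * gives the robot as it stands.
- The arm moves only by the shell command python3 -m handwheel 'ROWS' [FORCE]. ROWS is JSON, a list of rows, each a list of 3 entries, a list of its own where there are three numbers: the shift along the tool's x, y, z in mm, then the turn, a rotation vector about the tool's x, y, z in degrees, then the opening, from 0 (shut) to 1 (fully open). A call has 1 to 12 rows; each row shifts and turns the commanded pose from where the row before left it, along the tool's axes as they then stand; what a row does not reach is not made up. A row lasts 1/10 s, in which the tool goes at most 50 mm and 8.59 degrees, less where a joint would pass 70% of its speed; a pose out of reach is approached as far as the arm can. A call is refused whole if a number of a shift passes 50 or a number of a turn 8.59, either way. A call with a gripper value outside its range is refused whole. The fingers move at their own pace and stop on an object; FORCE is the grip in N (left out, the last holds). Time passes only in rows, so rows that do not move let the fingers close. It gives the time, the measured TCP pose, the force, the opening and the grip force at its end, in the units of the state.
- observe(): the state, without advancing time (a new reading comes with each control period).
- capture(name): name is "scene" or "top"; returns the picture (480x640x3 uint8, red, green, blue); there is no depth.
- calibration(name): a dict with "K" (3x3 intrinsics, pixels), "R" (3x3) and "t" (3): a world point X has camera coordinates R X + t. Camera axes: x right, y down, z forward; pixel columns grow to the right and rows downward; lengths in mm; the calibration is good to about 2 mm. A picture is of the moment at which its call begins. calibration takes no time and is no camera call.
- close_job(): hands the job in; it is judged then, once.
The state is a dict: "t": time; "joint_pos": joint angles; "joint_velocities": joint speeds; "tau": joint torques, N m; "ee_pos": TCP position; "eef_rot": TCP orientation; "contact_force": force on the tool from outside, world axes, zero at the start; "moment": the same for the moment, N m; "opening": finger opening in mm; "grasp_force": force on a finger pad.
Only numpy, scipy, OpenCV 4.12 (cv2) and the standard library are available. Lean on these libraries where they do the work, as an engineer would, in place of code of your own. Each camera call takes 0.05 s, during which the arm holds its last target. There are 200 camera calls.

### The job

Take the scraper by its handle and, starting at the near end of the steel work plate, wipe all five chips along it, under the clamp bridge and over the far edge into the chip tray, with the blade pressed lightly on the plate all along the stroke: the plate slopes a little, so follow it by feel and do not press hard. Then set the scraper back as it was, handle end on the wooden rest block and blade down on the bench. Do not touch the chips with the fingers, and leave the other things on the bench alone.

Things in the scene. Friction and masses are not known exactly. Their poses are not given: they have to be found in the camera images.
- fixture: Fixed stand, placed and turned about z differently each time, carrying a small steel work plate, a clamp bridge over it and an open chip tray below its far edge. Origin on the bench under the middle of the plate; +x runs along the plate to the tray, +z up; all x, y below are in this frame. Scraper on plate is a stiff contact: some 25 N per mm.
- plate_mid (a point): Middle of the plate's top, 60 mm above the bench. Plate: x = -90 to 90 mm, rails 14 mm tall at its sides leave a channel 84 mm wide, open at both ends. It hinges stiffly about y through its middle and was left sloping along x, up or down, up to 3 degrees (4.5 mm at its ends). The slope is NOT reported: feel it or see it. A light press (4 to 10 N) does not change it; over 24 N is too hard.
- bridge_under (a point): Middle of the clamp bridge's underside, 102 mm above the bench, 45 mm beyond the plate's middle. The bridge is 40 mm long in x (25 to 65) and spans the channel; top 118 mm, screw heads up to 132 mm above the bench; its posts stand at y = 56 to 72 mm on both sides.
- tray_in (a point): Middle of the chip tray's floor, 4 mm above the bench; axes as the stand. Inner space 114 x 134 mm, rim 32 mm above this point. The tray reaches from x = 74 to 194 mm of the stand, so that its near wall lies under the plate's far end.
- scraper: Loose hand scraper, 0.18 to 0.28 kg. Origin: middle of the blade's lower edge; +x is the way the blade pushes, +z up. Black plastic blade, 12 mm thick (x), 76 mm wide (y), 30 mm tall. A flat aluminium shank, 30 mm wide, 18 to 30 mm above the blade's lower edge, runs back from it to x = -115 mm and carries the handle.
- scraper_grip (a point): Grip point in the upright wooden handle, 95 mm behind the blade, 74 mm above its lower edge. Handle 34 mm (x) by 24 mm (y), from 30 to 102 mm above the blade's edge; grip it across the 24 mm from above, firmly, as pressing turns the scraper in the fingers. Held so, blade and shank pass under the bridge while handle and fingers stay on its near side.
- scraper_foot (a point): Underside of the shank below the handle, 95 mm behind the blade and 18 mm above the blade's lower edge.
- rest: Fixed wooden rest block 60 x 60 x 18 mm, origin at the centre of its underside. At the start the scraper's handle end (scraper_foot) stands on its centre and the blade stands on the bench beyond it, towards +x of the block.
- rest_top (a point): Centre of the rest block's top, 18 mm above the bench.
- chip0: Loose steel chip on the plate, 16 x 12 x 7 mm, about 12 g, lying flat; origin at the centre of its underside. Chips lie between x = -48 and +74 mm of the stand, some of them under the bridge.
- chip1: Loose steel chip on the plate, T shape about 18 x 14 x 7 mm, about 12 g, lying flat; origin at the centre of its underside. Chips lie between x = -48 and +74 mm of the stand, some of them under the bridge.
- chip2: Loose steel chip on the plate, 14 x 14 x 8 mm, about 12 g, lying flat; origin at the centre of its underside. Chips lie between x = -48 and +74 mm of the stand, some of them under the bridge.
- chip3: Loose steel chip on the plate, 16 x 12 x 7 mm, about 12 g, lying flat; origin at the centre of its underside. Chips lie between x = -48 and +74 mm of the stand, some of them under the bridge.
- chip4: Loose steel chip on the plate, T shape about 18 x 14 x 7 mm, about 12 g, lying flat; origin at the centre of its underside. Chips lie between x = -48 and +74 mm of the stand, some of them under the bridge.
- flange: Bystander: loose steel flange ring, outside diameter 110 mm, 24 mm tall; origin at underside centre.
- seal_ring: Bystander: white plastic ring, outside diameter 72 mm, 6 mm tall; origin at underside centre.
- seal_box: Bystander: small blue carton 60 x 45 x 50 mm between the plate and the scraper; origin at underside centre.
- oil: Bystander: grey bottle, diameter 56 mm, 150 mm tall; origin at underside centre.
- wrench: Bystander: steel wrench 170 mm long lying on the bench.
- cup: Bystander: white cup, diameter 70 mm, 60 mm tall; origin at underside centre.
Things that resemble listed ones, but are neither listed nor needed, are in the scene too. Leave any green, pink or yellow look-alike of the scraper alone.

How it is judged:
By the outcome, as a careful person would: the job done as asked, in the order asked, and still so for the second after the job is handed in, with the robot touching nothing.
It also fails if it takes over 72 s, if anything falls off the work surface, if the arm or the gripper's body presses on something with over 40 N, if the wrist force passes 120 N, or if a joint passes its speed limit or range.

## Working session

There is one attempt and no reset: what is moved stays moved. The work goes in short steps, Python scripts to look and compute and a shell command to move; the robot and the scene stay as the last step left them, time stands still between calls to the robot, and variables do not carry over. Pictures are saved under pics/ and viewed, at most 10 in all, crops included, and the job is handed in when it is done.

```bash
mkdir -p pics; ls
python3 - <<'E'
from cell import *
import cv2
for n in ("scene","top"):
    im=capture(n); cv2.imwrite(f"pics/{n}0.png",im[:,:,::-1])
    c=calibration(n); print(n,c)
print(observe())
E
```

```text
pics
scene {'K': array([[600.29561646,   0.        , 323.83209394],
       [  0.        , 600.29561646, 245.81849627],
       [  0.        ,   0.        ,   1.        ]]), 'R': array([[ 0.46856025,  0.88311968,  0.02347151],
       [ 0.55226702, -0.27207449, -0.78802069],
       [-0.68953058,  0.38219772, -0.61520117]]), 't': array([-257.11944724, -247.32498504, 1715.57532486])}
top {'K': array([[575.45368896,   0.        , 312.21841327],
       [  0.        , 575.45368896, 237.82406301],
       [  0.        ,   0.        ,   1.        ]]), 'R': array([[-0.00276569, -0.99986253, -0.01634838],
       [-0.98313025,  0.00570859, -0.18281774],
       [ 0.18288593,  0.01556697, -0.98301089]]), 't': array([  30.22496489,  575.49736747, 1214.2307833 ])}
{'t': 0.1, 'joint_pos': array([-1.38702651e+00,  2.76511657e-01,  1.50600455e+00,  8.66826888e-06,
        1.36068172e+00, -1.21024141e-01]), 'joint_velocities': array([ 3.38991821e-05, -6.07559975e-04, -4.13638222e-03, -1.22716351e-05,
        1.00770230e-03, -8.29379110e-04]), 'tau': array([ 1.98013753e-03, -4.17698193e+01, -2.46404296e+01, -1.67248108e-04,
        5.77434505e-03, -6.12142571e-06]), 'ee_pos': array([ 172.44633718, -547.99630848,  201.13849119]), 'eef_rot': array([-3.14000015e+00, -2.02214925e-04,  3.04791979e-01]), 'contact_force': array([-0.33570627, -0.43600963, -1.03223822]), 'moment': array([-0.00623788,  0.05602122, -0.05401425]), 'grasp_force': 0.0, 'opening': 85.23211261601328}
```

View pics/scene0.png

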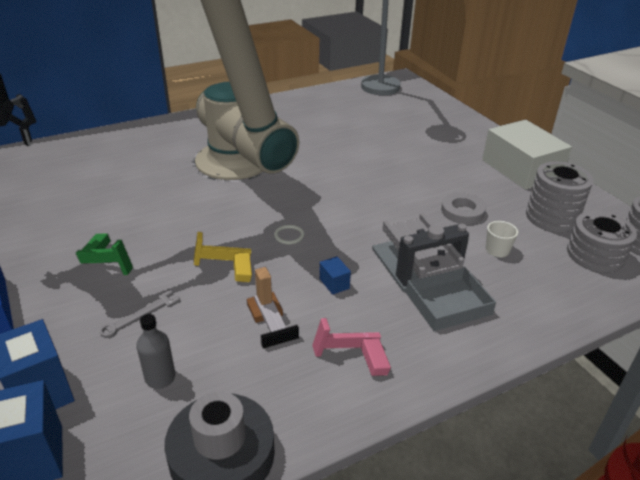

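View pics/top0.png

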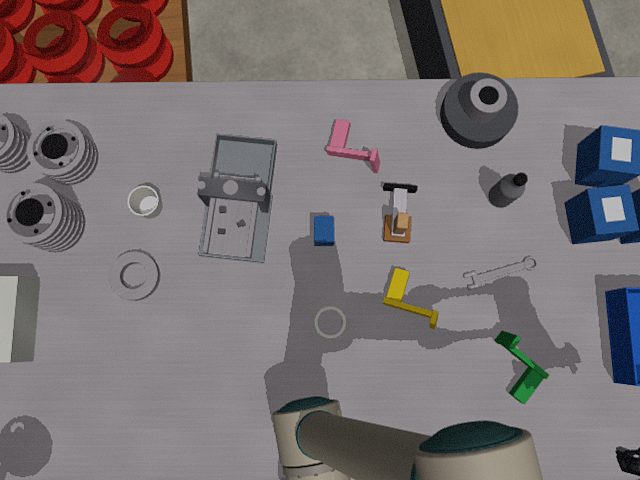

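The scene view shows the scraper (blade ~ (280,336), handle ~ (264,285)) and the stand with its tray (~ (450,295)). In the top view the blade is at ~ (400,187), the handle ~ (402,223), the rest ~ (397,232), the plate channel ~ (237,225), the bridge ~ (232,187) and the tray ~ (245,155). I'll zoom in for the corner pixels.

Run:
```python
import cv2,numpy as np
a=cv2.imread("pics/top0.png")
A=cv2.resize(a[125:275,190:290],None,fx=4,fy=4,interpolation=cv2.INTER_CUBIC)
B=cv2.resize(a[170:250,370:430],None,fx=6.5,fy=6.5,interpolation=cv2.INTER_CUBIC)
o=np.zeros((600,800,3),np.uint8);o[:600,:400]=A;o[:520,410:800]=B
cv2.imwrite("pics/crop_top.png",o)
s=cv2.imread("pics/scene0.png")
A=cv2.resize(s[205:335,365:500],None,fx=4,fy=4,interpolation=cv2.INTER_CUBIC)
B=cv2.resize(s[260:355,240:305],None,fx=4,fy=4,interpolation=cv2.INTER_CUBIC)
o=np.zeros((520,800,3),np.uint8);o[:520,:540]=A;o[:380,540:800]=B
cv2.imwrite("pics/crop_scene.png",o)
```

```text
(no output)
```

View pics/crop_top.png

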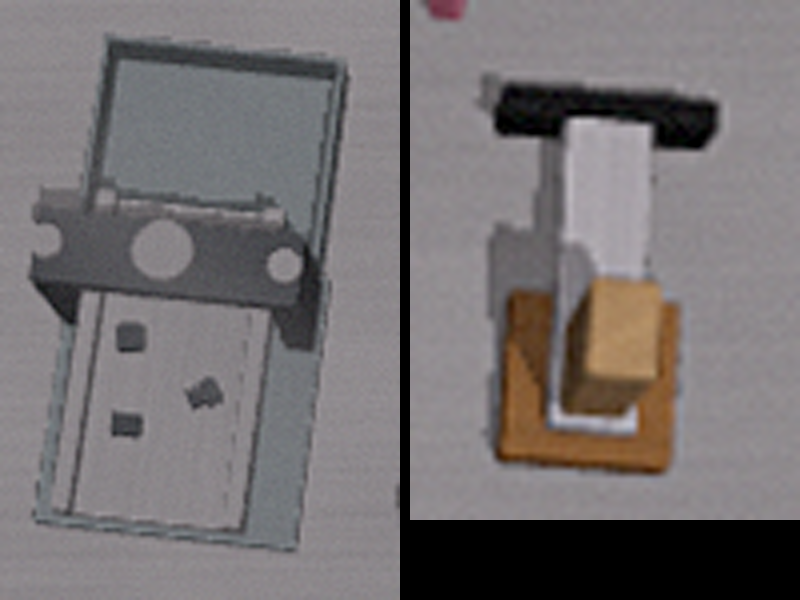

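View pics/crop_scene.png

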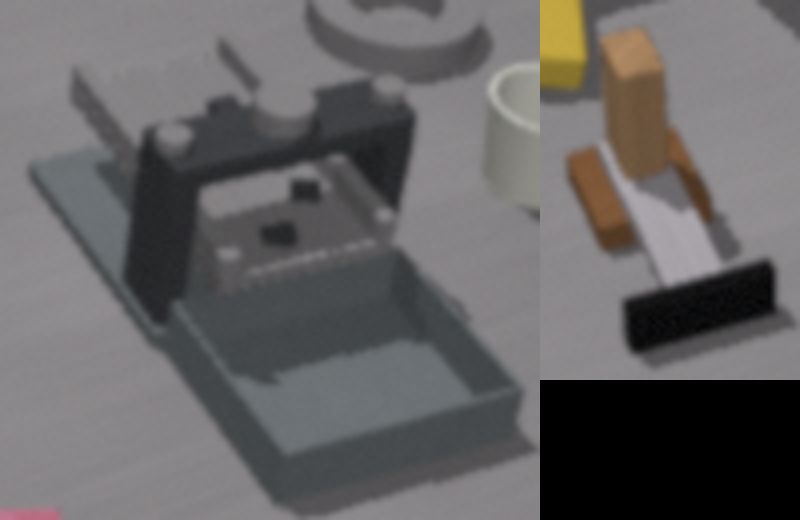

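Zoomed top view: tray rim corners at crop (108,37) and (346,63), rail lines in the channel, three chips before the bridge at crop (131,337), (204,393), (127,424). The scene crop shows the other two under the bridge. Handle top is at crop (597..663, 278..380).

```bash
cat > h.py <<'E'
import numpy as np
from cell import *
C={n:calibration(n) for n in("scene","top")}
def ray(n,u,v):
    c=C[n];d=c["R"].T@np.linalg.inv(c["K"])@np.array([u,v,1.]);return -c["R"].T@c["t"],d
def pl(n,u,v,z):
    o,d=ray(n,u,v);return o+d*(z-o[2])/d[2]
def tri(a,b):
    A=[];B=[]
    for n,p in(("scene",a),("top",b)):
        o,d=ray(n,*p);d/=np.linalg.norm(d);P=np.eye(3)-np.outer(d,d);A.append(P);B.append(P@o)
    return np.linalg.lstsq(np.vstack(A),np.hstack(B),rcond=None)[0]
F=lambda x,y:(190+x/4,125+y/4)      # fixture crop, top
S=lambda x,y:(370+(x-410)/6.5,170+y/6.5)
FS=lambda x,y:(365+x/4,205+y/4)
SS=lambda x,y:(240+(x-540)/4,260+y/4)
E
python3 - <<'E'
from h import *
np.set_printoptions(precision=1,suppress=True)
import cell; print([k for k in dir(cell) if not k.startswith('_')], getattr(cell,'grip_depth',None))
print("rim z36 far L,R",pl("top",*F(108,37),36),pl("top",*F(346,63),36))
print("rim scene: farR(near cam),farL, nearR", pl("scene",*FS(282,460),36),pl("scene",*FS(520,393),36),pl("scene",*FS(172,305),36))
print("base near L,R z4",pl("top",*F(37,521),4),pl("top",*F(297,548),4))
print("rail inner near L,R z60",pl("top",*F(72,514),60),pl("top",*F(243,530),60))
print("rail far tops tri", tri(FS(383,213),F(105,190)), tri(FS(228,255),F(272,210)))
print("rail near tops tri L", tri(FS(222,42),F(60,512)),"R",tri(FS(76,70),F(243,530)))
print("screws z132 ",[pl("top",*F(*p),132) for p in((45,240),(162,248),(284,265))])
print("block top z18",[pl("top",*S(*p),18) for p in((512,290),(680,303),(668,470),(498,462))])
print("handle top z102",[pl("top",*S(*p),102) for p in((597,278),(663,285),(657,380),(587,375))])
print("handle tri centre",tri(SS(632,53),S(626,330)))
print("blade top z30 front L,R, back",[pl("top",*S(*p),30) for p in((497,88),(718,103),(712,147),(497,130))])
print("blade bottom scene z0",[pl("scene",*SS(*p),0) for p in((632,351),(775,308))],"ft",[pl("scene",*SS(*p),30) for p in((626,300),(770,262))])
print("chips",[pl("top",*F(*p),67) for p in((131,337),(204,393),(127,424))],[pl("scene",*FS(*p),67) for p in((305,185),(280,232))])
E
```

```text
['IKError', 'calibration', 'capture', 'close_job', 'grip_depth', 'observe'] 18.700000000000003
rim z36 far L,R [824.2 248.   36. ] [807.2 109.9  36. ]
rim scene: farR(near cam),farL, nearR [813.6 105.5  36. ] [829.  242.4  36. ] [694.2 122.1  36. ]
base near L,R z4 [545.8 286.8   4. ] [529.5 137.9   4. ]
rail inner near L,R z60 [540.8 255.6  60. ] [531.5 161.8  60. ]
rail far tops tri [718.6 237.5  75.1] [707.7 145.5  72.2]
rail near tops tri L [540.4 259.9  65.3] R [530.7 161.7  69.5]
screws z132  [array([675.5, 260. , 132. ]), array([670.7, 198.1, 132. ]), array([661. , 133.7, 132. ])]
block top z18 [array([ 635. , -139.2,   18. ]), array([ 629.9, -197.7,   18. ]), array([ 570.6, -191.5,   18. ]), array([ 573.8, -132.7,   18. ])]
handle top z102 [array([ 619.7, -157.4,  102. ]), array([ 617.2, -178.9,  102. ]), array([ 585.5, -175.9,  102. ]), array([ 587.3, -153.2,  102. ])]
handle tri centre [ 603.2 -166.7   98.2]
blade top z30 front L,R, back [array([ 704.9, -134.4,   30. ]), array([ 698.9, -211.5,   30. ]), array([ 683. , -208.8,   30. ]), array([ 689.7, -134. ,   30. ])]
blade bottom scene z0 [array([ 698.2, -211.6,    0. ]), array([ 703.8, -138. ,    0. ])] ft [array([ 692.9, -211.2,   30. ]), array([ 701. , -139.2,   30. ])]
chips [array([638.3, 224.6,  67. ]), array([606.5, 183.7,  67. ]), array([589.4, 225.6,  67. ])] [array([672.6, 219.2,  67. ]), array([699.1, 183.2,  67. ])]
```

```bash
python3 -m handwheel '[[[0,0,0],[0,0,7.35],1],[[0,0,0],[0,0,7.35],1],[[0,0,0],[0,0,7.35],1]]' && python3 -m handwheel '[[[33,-34.5,0],[0,0,0],1],[[33,-34.5,0],[0,0,0],1],[[33,-34.5,0],[0,0,0],1],[[33,-34.5,0],[0,0,0],1],[[33,-34.5,0],[0,0,0],1],[[33,-34.5,0],[0,0,0],1],[[33,-34.5,0],[0,0,0],1],[[33,-34.5,0],[0,0,0],1],[[33,-34.5,0],[0,0,0],1],[[33,-34.5,0],[0,0,0],1],[[33,-34.5,0],[0,0,0],1],[[0,0,0],[0,0,0],1]]'
cat > st.py <<'E'
from h import *
import sys
o=observe();p=o["ee_pos"];y=o["eef_rot"];R=__import__("scipy.spatial.transform",fromlist=["Rotation"]).Rotation.from_euler("xyz",y).as_matrix()
np.set_printoptions(precision=2,suppress=True)
print("t",round(o["t"],2),"p",p,"rpy",y,"F",o["contact_force"],"M",o["moment"],"open",o["opening"],o["grasp_force"])
if len(sys.argv)>3: print("tool shift to target",R.T@(np.array([float(a) for a in sys.argv[1:4]])-p))
E
python3 st.py 602.5 -166.5 55
```

```text
t: 0.4
ee_pos: [172.5, -548.1, 201.4]
eef_rot: [-3.141, 0.0, -0.085]
contact_force: [0.8, 0.2, 0.0]
opening: 85.6
grasp_force: 0.0
t: 1.6
ee_pos: [568.6, -194.7, 201.0]
eef_rot: [-3.139, -0.002, -0.074]
contact_force: [-0.3, -0.2, 0.3]
opening: 85.2
grasp_force: 0.0
t 1.6 p [ 568.59 -194.74  201.02] rpy [-3.14 -0.   -0.07] F [-0.28 -0.21  0.34] M [ 0.01 -0.02 -0.  ] open 85.24650079925938 0.0
tool shift to target [ 31.49 -30.26 146.15]
```

```bash
python3 -m handwheel '[[[31.5,-30.3,0],[0,0,0],1],[[0,0,30],[0,0,0],1],[[0,0,30],[0,0,0],1],[[0,0,30],[0,0,0],1],[[0,0,20],[0,0,0],1],[[0,0,20],[0,0,0],1],[[0,0,16],[0,0,0],1],[[0,0,0],[0,0,0],1],[[0,0,0],[0,0,0],1]]'; python3 st.py 602.5 -166.5 55
```

```text
t: 2.5
ee_pos: [598.1, -172.1, 55.8]
eef_rot: [3.142, 0.001, -0.081]
contact_force: [-0.4, 0.1, -0.3]
opening: 85.4
grasp_force: 0.0
t 2.5 p [ 598.08 -172.08   55.8 ] rpy [ 3.14  0.   -0.08] F [-0.35  0.08 -0.27] M [ 0.02 -0.05 -0.03] open 85.36923066649837 0.0
tool shift to target [ 3.96 -5.91  0.79]
```

```bash
python3 -m handwheel '[[[4,-5.9,0.5],[0,0,0],1],[[0,0,0],[0,0,0],0.5],[[0,0,0],[0,0,0],0.4],[[0,0,0],[0,0,0],0.35],[[0,0,0],[0,0,0],0.3],[[0,0,0],[0,0,0],0],[[0,0,0],[0,0,0],0],[[0,0,0],[0,0,0],0],[[0,0,0],[0,0,0],0]]' 40; python3 st.py; python3 -c "
from h import *;import cv2
cv2.imwrite('pics/g1.png',capture('scene')[:,:,::-1][200:360,200:400])"
```

```text
t: 3.4
ee_pos: [603.1, -165.9, 55.7]
eef_rot: [-3.142, -0.0, -0.08]
contact_force: [-0.9, 1.2, 3.3]
opening: 22.9
grasp_force: 41.3
t 3.4 p [ 603.14 -165.92   55.74] rpy [-3.14 -0.   -0.08] F [-0.94  1.16  3.33] M [ 0.2   0.12 -0.01] open 22.920798369471143 41.25439167022705
```

```bash
python3 -m handwheel '[[[0,0,0],[0,0,0],0],[[0,0,0],[0,0,0],0],[[0,0,0],[0,0,0],0],[[0,0,-3],[0,0,0],0],[[0,0,-8],[0,0,0],0],[[0,0,-20],[0,0,0],0],[[0,0,-25],[0,0,0],0],[[0,0,-25],[0,0,0],0],[[0,0,-25],[0,0,0],0],[[0,0,-14],[0,0,0],0],[[0,0,0],[0,0,0],0],[[0,0,0],[0,0,0],0]]' 115; python3 st.py 451.2 221.8 175;  python3 -c "
from h import *;import cv2
cv2.imwrite('pics/g2.png',cv2.resize(capture('scene')[:,:,::-1][120:360,180:420],None,fx=2,fy=2))"
```

```text
t: 4.65
ee_pos: [602.6, -166.0, 174.9]
eef_rot: [3.142, 0.001, -0.08]
contact_force: [-0.5, 0.4, -1.8]
opening: 21.6
grasp_force: 112.9
t 4.65 p [ 602.59 -166.03  174.89] rpy [ 3.14  0.   -0.08] F [-0.46  0.37 -1.8 ] M [0.01 0.05 0.  ] open 21.63286126846208 112.94282555580139
tool shift to target [-181.94 -374.47    0.03]
```

View pics/g2.png

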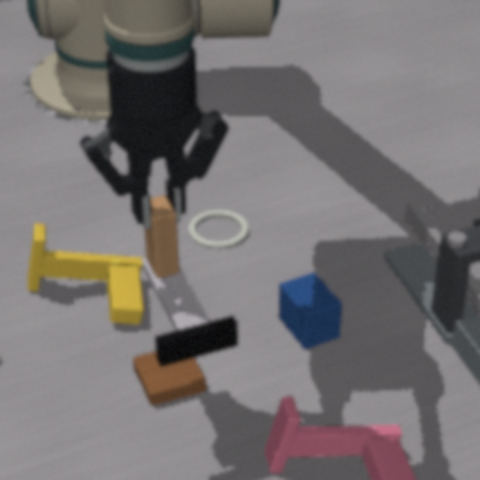

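The scraper is held level and lifted (blade at crop ~ (197,341)), and everything else is untouched. Now I carry it over to the near end of the plate.

```bash
python3 -m handwheel '[[[-25,0,0],[0,0,0],0],[[-40,-10,0],[0,0,0],0],[[-35,-30,0],[0,0,0],0],[[-25,-40,0],[0,0,0],0],[[-20,-44,0],[0,0,0],0],[[-16,-46,0],[0,0,0],0],[[-11,-47,0],[0,0,0],0],[[-10,-47,0],[0,0,0],0],[[0,-45,0],[0,0,0],0],[[0,-40,0],[0,0,0],0],[[0,-25,0],[0,0,2.2],0],[[0,0,0],[0,0,0],0]]'; python3 -m handwheel '[[[0,0,0],[0,0,0],0],[[0,0,0],[0,0,0],0]]';python3 st.py 451.2 221.8 140; python3 -c "
from h import *;import cv2
cv2.imwrite('pics/top2.png',capture('top')[:,:,::-1]);cv2.imwrite('pics/sc2.png',capture('scene')[:,:,::-1])
a=cv2.imread('pics/top2.png');s=cv2.imread('pics/sc2.png')
o=np.zeros((600,800,3),np.uint8);o[:,:400]=cv2.resize(a[160:310,200:300],None,fx=4,fy=4,interpolation=2);o[:520,400:]=cv2.resize(s[180:310,350:450],None,fx=4,fy=4,interpolation=2)
cv2.imwrite('pics/c2.png',o)"
```

```text
t: 5.9
ee_pos: [450.8, 224.3, 173.9]
eef_rot: [-3.141, 0.002, -0.115]
contact_force: [-0.1, -0.8, -2.0]
opening: 21.4
grasp_force: 113.4
t: 6.1
ee_pos: [450.8, 220.3, 174.5]
eef_rot: [3.14, 0.002, -0.119]
contact_force: [0.5, 0.0, -1.7]
opening: 21.4
grasp_force: 113.4
t 6.1 p [450.84 220.26 174.51] rpy [ 3.14  0.   -0.12] F [ 0.54  0.01 -1.69] M [-0.01  0.06  0.  ] open 21.388358855869665 113.37657045704873
tool shift to target [ 0.24 -1.63 34.51]
```

View pics/c2.png

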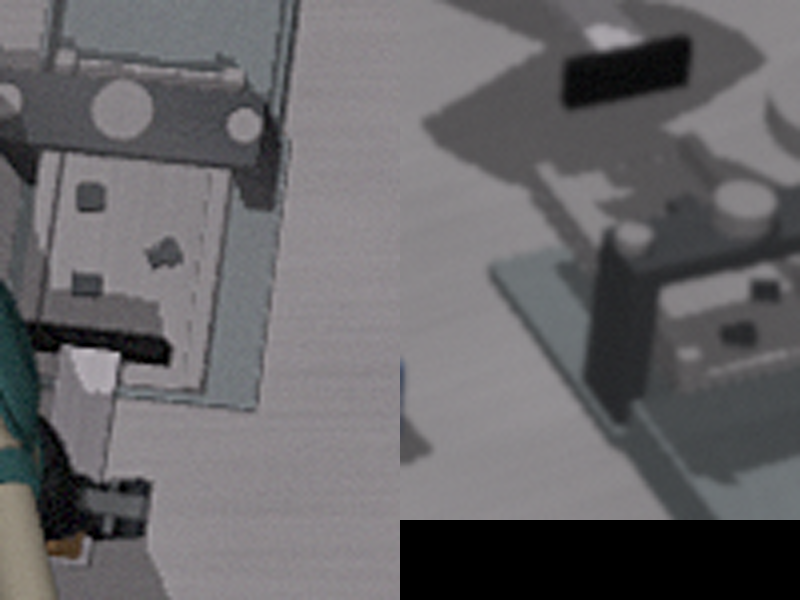

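Run:
```python
from h import *
np.set_printoptions(precision=1,suppress=True)
o=observe();p=o["ee_pos"];p=np.array([450.84,220.26,174.51]);th=-0.119
R=np.array([[np.cos(th),-np.sin(th)],[np.sin(th),np.cos(th)]])
def w(x,y,z): return np.r_[p[:2]+R@np.array([x+95,y]),p[2]-55.7+z]
T2=lambda x,y:(200+x/4,160+y/4); S2=lambda x,y:(350+(x-400)/4,180+y/4)
for n,f,px,l in (("top",T2,(171,344),(6,-38,30)),("top",T2,(168,363),(-6,-38,30)),
  ("scene",S2,(565,62),(6,-38,30)),("scene",S2,(690,37),(6,38,30)),("scene",S2,(690,82),(6,38,0)),("scene",S2,(568,108),(6,-38,0))):
    W=w(*l); M=pl(n,*f(*px),W[2]); print(n,l,"pred",W,"meas",M,"meas-pred in fixture",R.T@(M-W)[:2])
print("left inner z60 near/far:",pl("top",*F(72,514),60),pl("top",*F(101,295),60))
print("right inner top z74:",pl("top",*F(225,527),74),pl("top",*F(248,310),74))
print("posts top z74",pl("top",*F(105,190),74),pl("top",*F(272,210),74))
print("posts scene z74",pl("scene",*FS(384,213),74),pl("scene",*FS(228,255),74))
```

```text
top (6, -38, 30) pred [546.6 170.5 148.8] meas [541.8 167.5 148.8] meas-pred in fixture [-4.5 -3.6]
top (-6, -38, 30) pred [534.7 172.  148.8] meas [532.  168.9 148.8] meas-pred in fixture [-2.3 -3.4]
scene (6, -38, 30) pred [546.6 170.5 148.8] meas [542.7 166.3 148.8] meas-pred in fixture [-3.3 -4.7]
scene (6, 38, 30) pred [555.6 246.  148.8] meas [551.9 243.1 148.8] meas-pred in fixture [-3.4 -3.3]
scene (6, 38, 0) pred [555.6 246.  118.8] meas [553.6 246.5 118.8] meas-pred in fixture [-2.1  0.2]
scene (6, -38, 0) pred [546.6 170.5 118.8] meas [545.2 169.9 118.8] meas-pred in fixture [-1.4 -0.8]
left inner z60 near/far: [540.8 255.6  60. ] [664.1 243.2  60. ]
right inner top z74: [531.1 169.9  74. ] [651.4 159.4  74. ]
posts top z74 [720.5 240.   74. ] [708.2 147.   74. ]
posts scene z74 [717.2 236.1  74. ] [708.8 141.9  74. ]
```

Run:
```python
from h import *
import cv2
np.set_printoptions(precision=2,suppress=True)
from scipy.ndimage import map_coordinates,gaussian_filter
def edge(n,img,a,b,z,m=40,half=2.5):
    g=gaussian_filter(cv2.cvtColor(cv2.imread(img),cv2.COLOR_BGR2GRAY).astype(float),.6)
    a,b=np.array(a),np.array(b);d=(b-a)/np.linalg.norm(b-a);nn=np.array([-d[1],d[0]])
    s=np.arange(-half,half+.01,.1);P=[]
    for t in np.linspace(.04,.96,m):
        q=a+t*(b-a);c=q+s[:,None]*nn
        v=np.abs(np.gradient(map_coordinates(g,[c[:,1],c[:,0]],order=1)));P.append(q+nn*s[v.argmax()])
    P=np.array(P,np.float32);vx,vy,x0,y0=cv2.fitLine(P,cv2.DIST_HUBER,0,.01,.01).ravel()
    pr=[np.array([x0,y0])+((e-[x0,y0])@[vx,vy])*np.array([vx,vy]) for e in(a,b)]
    A,B=[pl(n,*e,z) for e in pr];D=B-A
    return A[:2],B[:2],np.arctan2(D[1],D[0])
for name,n,a,b,z in (("baseR","top",F(320,295),F(297,546),4),("baseNear","top",F(297,548),F(40,521),4),
 ("rimfar","top",F(346,63),F(110,37),36),("rimR","top",F(346,63),F(329,230),36),("rimfar s","scene",FS(282,460),FS(520,393),36),("rimR s","scene",FS(282,460),FS(172,305),36),
 ("tray left","top",F(108,37),F(92,180),36),
 ("railLin","top",F(72,512),F(100,297),60),("railRin","top",F(225,527),F(248,310),74),("railRout","top",F(243,529),F(269,315),74),
 ("bridge near top","top",F(36,283),F(290,303),118),("base s right","scene",FS(32,170),FS(125,300),4)):
    img="pics/top0.png" if n=="top" else "pics/scene0.png"
    A,B,t=edge(n,img,a,b,z); t2=(t+np.pi/4)%(np.pi/2)-np.pi/4; print(name,A,B,"yaw",round(t2,4))
```

```text
baseR [676.99 121.47] [530.63 137.88] yaw -0.1116
baseNear [527.97 137.99] [543.78 285.18] yaw -0.107
rimfar [809.   109.71] [824.08 246.88] yaw -0.1095
rimR [806.91 107.75] [707.57 119.33] yaw -0.116
rimfar s [809.95 107.25] [825.85 244.27] yaw -0.1155
rimR s [812.82 108.39] [694.79 120.38] yaw -0.1012
tray left [824.28 248.3 ] [738.46 257.01] yaw -0.1012
railLin [542.04 256.32] [662.7  242.35] yaw -0.1153
railRin [530.73 163.75] [651.42 159.72] yaw -0.0334
railRout [530.33 162.85] [648.62 148.64] yaw -0.1195
bridge near top [655.84 267.01] [639.8  132.17] yaw -0.1184
base s right [531.81 134.09] [652.04 120.37] yaw -0.1136
```

```bash
python3 -m handwheel '[[[5,-3.6,10],[0,0,-0.4],0],[[0,0,15],[0,0,0],0],[[0,0,9],[0,0,0],0],[[0,0,0],[0,0,0],0],[[0,0,0],[0,0,0],0]]';python3 st.py 456.1 223.3 140; python3 -c "
from h import *;import cv2
cv2.imwrite('pics/top3.png',capture('top')[:,:,::-1]);cv2.imwrite('pics/sc3.png',capture('scene')[:,:,::-1])
a=cv2.imread('pics/top3.png');s=cv2.imread('pics/sc3.png')
o=np.zeros((600,800,3),np.uint8);o[:,:400]=cv2.resize(a[195:270,200:250],None,fx=8,fy=8,interpolation=2);o[:,400:]=cv2.resize(s[200:275,375:425],None,fx=8,fy=8,interpolation=2)
cv2.imwrite('pics/c3.png',o)"
```

```text
t: 6.7
ee_pos: [457.0, 224.1, 141.2]
eef_rot: [3.141, 0.0, -0.112]
contact_force: [0.3, -0.8, -0.8]
opening: 21.6
grasp_force: 113.4
t 6.7 p [457.   224.13 141.17] rpy [ 3.14  0.   -0.11] F [ 0.28 -0.77 -0.75] M [ 0.05 -0.03 -0.02] open 21.55461460578454 113.41771245002747
tool shift to target [-0.81  0.92  1.17]
```

View pics/c3.png

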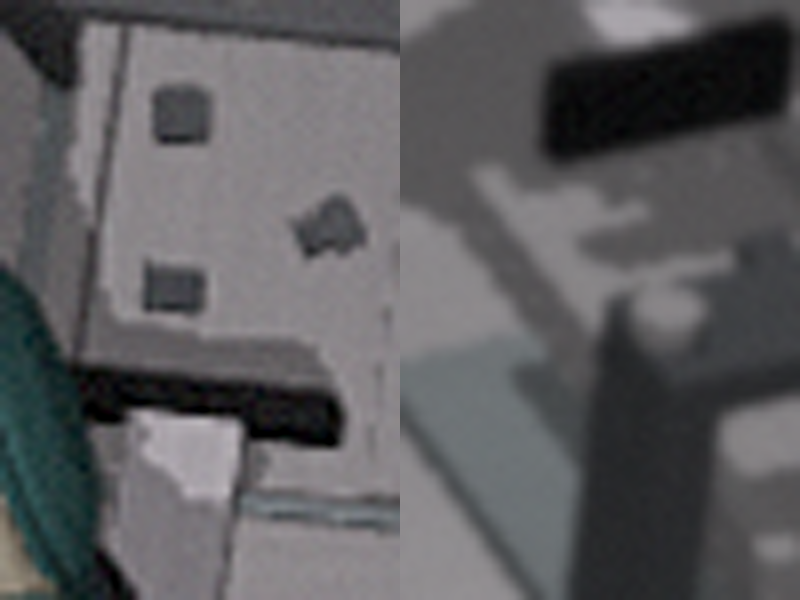

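Run:
```python
from h import *
np.set_printoptions(precision=1,suppress=True)
th=-0.112;R=np.array([[np.cos(th),-np.sin(th)],[np.sin(th),np.cos(th)]])
p=np.array([457,224.1]);T=lambda x,y:(200+x/8,195+y/8);S=lambda x,y:(375+(x-400)/8,200+y/8)
g=lambda n,px,z:R.T@(pl(n,*px,z)[:2]-p)-[95,0]
print("blade R front,back top",g("top",T(343,393),115.5),g("top",T(340,447),115.5),"L front",g("top",T(78,370),115.5))
print("scene blade TL TR BR BL",[g("scene",S(*q),z) for q,z in(((545,65),115.5),((788,14),115.5),((788,105),85.5),((548,160),85.5))])
print("left rail line z74/z60",[g("top",T(*q),z) for q in((100,210),(125,40)) for z in(74,60)])
print("right dashed z74/60",[g("top",T(*q),z) for q in((392,245),(376,440)) for z in(74,60)])
print("near plate edge at right z74,60",[g("top",F(243,529),z) for z in(74,60)],"near end L",[g("top",F(72,514),z) for z in(74,60)])
print("R rail near end scene z74", g("scene",S(480,170),74))
print("base near corners", g("top",F(297,548),4),g("top",F(37,521),4))
```

```text
blade R front,back top [  4.7 -41.3] [ -9.6 -42.4] L front [ 3.4 28.7]
scene blade TL TR BR BL [array([ -0.8, -41.1]), array([-0.5, 35.5]), array([ 2.4, 38.2]), array([  3.5, -39.1])]
left rail line z74/z60 [array([54.5, 38. ]), array([57.3, 41. ]), array([102.6,  37.9]), array([105.9,  40.9])]
right dashed z74/60 [array([ 53.3, -42.7]), array([ 56. , -40.6]), array([ -0.5, -45.3]), array([  1.6, -43.2])]
near plate edge at right z74,60 [array([-15.4, -55.4]), array([-13.5, -53.5])] near end L [array([-17.1,  37.7]), array([-15.2,  40.7])]
R rail near end scene z74 [-12.7 -51.3]
base near corners [-13.3 -77.6] [-13.8  72.2]
```

```bash
python3 -m handwheel '[[[-2,-2.2,0],[0,0,0],0],[[0,0,0],[0,0,0],0],[[0,0,6],[0,0,0],0],[[0,0,0],[0,0,0],0]]'; python3 -m handwheel '[[[0,0,4],[0,0,0],0],[[0,0,0],[0,0,0],0]]';python3 -m handwheel '[[[0,0,3],[0,0,0],0],[[0,0,0],[0,0,0],0]]'; python3 -m handwheel '[[[0,0,3],[0,0,0],0],[[0,0,0],[0,0,0],0],[[0,0,0],[0,0,0],0]]'; python3 st.py
```

```text
t: 7.2
ee_pos: [454.5, 226.6, 134.7]
eef_rot: [3.141, 0.001, -0.111]
contact_force: [-0.3, 0.7, -2.4]
opening: 21.4
grasp_force: 113.4
t: 7.4
ee_pos: [454.7, 226.6, 130.7]
eef_rot: [3.141, 0.001, -0.111]
contact_force: [0.1, 0.3, -2.4]
opening: 21.1
grasp_force: 113.4
t: 7.6
ee_pos: [454.9, 226.6, 127.9]
eef_rot: [3.141, 0.001, -0.112]
contact_force: [-0.8, -0.1, -1.9]
opening: 21.3
grasp_force: 113.4
t: 7.9
ee_pos: [455.1, 226.7, 125.3]
eef_rot: [3.141, 0.0, -0.112]
contact_force: [-0.0, -0.3, -0.9]
opening: 21.3
grasp_force: 113.4
t 7.9 p [455.13 226.68 125.28] rpy [ 3.14  0.   -0.11] F [-0.04 -0.35 -0.9 ] M [0.05 0.06 0.03] open 21.338823859722524 113.4177017211914
```

```bash
R="grep -E force|ee_pos"; for i in 1; do python3 -m handwheel '[[[0,0,2],[0,0,0],0],[[0,0,0],[0,0,0],0]]'|$R; python3 -m handwheel '[[[0,0,1.5],[0,0,0],0],[[0,0,0],[0,0,0],0]]'|$R; python3 -m handwheel '[[[0,0,0.6],[0,0,0],0],[[0,0,0],[0,0,0],0]]'|$R; python3 -m handwheel '[[[0,0,0.6],[0,0,0],0],[[0,0,0],[0,0,0],0]]'|$R;done
```

```text
ee_pos: [455.0, 226.7, 123.2]
contact_force: [-0.3, -0.8, -1.9]
grasp_force: 113.4
ee_pos: [455.0, 226.7, 121.7]
contact_force: [-0.4, 0.2, -1.7]
grasp_force: 113.4
ee_pos: [455.2, 226.7, 121.2]
contact_force: [0.1, 0.3, -2.2]
grasp_force: 113.4
ee_pos: [455.1, 226.7, 120.6]
contact_force: [0.4, -0.3, -1.1]
grasp_force: 113.4
```

```bash
cat > chk.py <<'E'
import sys,re
s=sys.stdin.read();f=[float(x) for x in re.search(r"contact_force: \[(.*?)\]",s)[1].split(",")]
print(re.search(r"ee_pos: (.*)",s)[1],re.search(r"eef_rot: (.*)",s)[1],f,re.search(r"t: (.*)",s)[1]); sys.exit(f[2]>float(sys.argv[1]))
E
python3 -m handwheel '[[[0,0,0.5],[0,0,0],0],[[0,0,0],[0,0,0],0]]'|python3 chk.py 1 && python3 -m handwheel '[[[0,0,0.5],[0,0,0],0],[[0,0,0],[0,0,0],0]]'|python3 chk.py 1 && python3 -m handwheel '[[[0,0,0.5],[0,0,0],0],[[0,0,0],[0,0,0],0]]'|python3 chk.py 1 && python3 -m handwheel '[[[0,0,0.5],[0,0,0],0],[[0,0,0],[0,0,0],0]]'|python3 chk.py 1 && python3 -m handwheel '[[[0,0,0.5],[0,0,0],0],[[0,0,0],[0,0,0],0]]'|python3 chk.py 1 && python3 -m handwheel '[[[0,0,0.5],[0,0,0],0],[[0,0,0],[0,0,0],0]]'|python3 chk.py 1 && python3 -m handwheel '[[[0,0,0.5],[0,0,0],0],[[0,0,0],[0,0,0],0]]'|python3 chk.py 1 && python3 -m handwheel '[[[0,0,0.5],[0,0,0],0],[[0,0,0],[0,0,0],0]]'|python3 chk.py 1
```

```text
[455.1, 226.7, 120.1] [3.141, 0.0, -0.111] [0.4, -0.0, -1.7] 8.9
[455.1, 226.7, 119.6] [3.141, 0.0, -0.111] [-0.1, -0.3, -0.7] 9.1
[455.1, 226.7, 119.1] [3.141, 0.0, -0.112] [0.7, -0.3, -1.4] 9.3
[455.1, 226.7, 118.6] [3.141, 0.0, -0.111] [0.0, -1.0, -0.6] 9.5
[455.1, 226.7, 118.1] [3.141, 0.0, -0.111] [0.1, 0.0, -1.4] 9.7
[455.1, 226.7, 117.6] [3.141, 0.0, -0.111] [-0.4, 0.7, -2.4] 9.9
[455.2, 226.7, 117.2] [3.142, -0.0, -0.111] [-0.2, -0.1, -2.2] 10.1
[455.3, 226.8, 116.8] [-3.142, -0.0, -0.111] [0.1, 0.4, -0.2] 10.3
```

```bash
python3 -m handwheel '[[[0,0,0.4],[0,0,0],0],[[0,0,0],[0,0,0],0]]'|python3 chk.py 1.5 && python3 -m handwheel '[[[0,0,0.4],[0,0,0],0],[[0,0,0],[0,0,0],0]]'|python3 chk.py 1.5 && python3 -m handwheel '[[[0,0,0.4],[0,0,0],0],[[0,0,0],[0,0,0],0]]'|python3 chk.py 1.5 && python3 -m handwheel '[[[0,0,0.4],[0,0,0],0],[[0,0,0],[0,0,0],0]]'|python3 chk.py 1.5 && python3 -m handwheel '[[[0,0,0.4],[0,0,0],0],[[0,0,0],[0,0,0],0]]'|python3 chk.py 1.5 && python3 -m handwheel '[[[0,0,0.4],[0,0,0],0],[[0,0,0],[0,0,0],0]]'|python3 chk.py 1.5 && python3 -m handwheel '[[[0,0,0.4],[0,0,0],0],[[0,0,0],[0,0,0],0]]'|python3 chk.py 1.5 && python3 -m handwheel '[[[0,0,0.4],[0,0,0],0],[[0,0,0],[0,0,0],0]]'|python3 chk.py 1.5
```

```text
[455.2, 226.8, 116.5] [-3.141, -0.0, -0.111] [-0.7, 1.1, 1.9] 10.5
```

```bash
python3 -m handwheel '[[[0,0,0.3],[0,0,0],0],[[0,0,0],[0,0,0],0],[[0,0,0],[0,0,0],0]]'|python3 chk.py 10 && python3 -m handwheel '[[[3,0,0],[0,0,0],0],[[3,0,0],[0,0,0],0]]'|python3 chk.py 9 && python3 -m handwheel '[[[0,0,0],[0,0,0],0]]'|python3 chk.py 9 && python3 -m handwheel '[[[3,0,0],[0,0,0],0],[[3,0,0],[0,0,0],0]]'|python3 chk.py 9 && python3 -m handwheel '[[[0,0,0],[0,0,0],0]]'|python3 chk.py 9
```

```text
[455.2, 226.8, 116.2] [-3.141, -0.0, -0.111] [-2.4, 0.1, 3.2] 10.8
[461.4, 226.0, 116.1] [3.142, -0.0, -0.111] [-1.6, -0.4, 3.6] 11.0
[462.1, 226.0, 116.0] [-3.142, -0.001, -0.112] [-0.4, -0.5, 2.7] 11.1
[467.2, 225.4, 116.0] [3.141, 0.0, -0.111] [-2.1, 0.0, 3.2] 11.3
[467.9, 225.3, 115.9] [3.142, -0.001, -0.112] [-1.0, 0.5, 1.7] 11.4
```

```bash
python3 -m handwheel '[[[3,0,0.3],[0,0,0],0],[[3,0,0.1],[0,0,0],0],[[3,0,0.1],[0,0,0],0],[[0,0,0],[0,0,0],0]]'|python3 chk.py 9 && python3 -m handwheel '[[[0,0,0],[0,0,0],0]]'|python3 chk.py 9 && python3 -m handwheel '[[[3,0,0.1],[0,0,0],0],[[3,0,0.1],[0,0,0],0],[[3,0,0.1],[0,0,0],0],[[0,0,0],[0,0,0],0]]'|python3 chk.py 9 && python3 -m handwheel '[[[0,0,0],[0,0,0],0]]'|python3 chk.py 9
```

```text
[476.9, 224.3, 115.6] [-3.142, -0.001, -0.112] [-1.4, 0.3, 3.4] 11.8
[476.8, 224.3, 115.5] [-3.142, -0.001, -0.111] [-0.4, -0.5, 3.1] 11.9
[485.3, 223.4, 115.4] [-3.142, -0.0, -0.112] [-1.6, 0.9, 4.4] 12.3
[485.2, 223.4, 115.3] [-3.142, -0.001, -0.111] [-2.4, 0.0, 4.5] 12.4
```

```bash
python3 -m handwheel '[[[4,0,0.08],[0,0,0],0],[[4,0,0.1],[0,0,0],0],[[4,0,0.1],[0,0,0],0],[[0,0,0],[0,0,0],0]]'|python3 chk.py 8 && python3 -m handwheel '[[[0,0,0],[0,0,0],0]]'|python3 chk.py 8 && python3 -m handwheel '[[[4,0,0.1],[0,0,0],0],[[4,0,0.1],[0,0,0],0],[[4,0,0.1],[0,0,0],0],[[0,0,0],[0,0,0],0]]'|python3 chk.py 8 && python3 -m handwheel '[[[0,0,0],[0,0,0],0]]'|python3 chk.py 8
```

```text
[497.4, 222.1, 115.1] [-3.142, -0.001, -0.112] [-0.8, 0.8, 3.6] 12.8
[497.4, 222.0, 115.0] [-3.142, -0.001, -0.111] [-0.5, 0.6, 5.1] 12.9
[509.2, 220.8, 114.9] [-3.141, -0.0, -0.111] [-2.0, -0.0, 5.2] 13.3
[509.2, 220.8, 114.8] [-3.141, -0.001, -0.111] [-1.3, -0.0, 5.9] 13.4
```

```bash
python3 -m handwheel '[[[4,0,0.05],[0,0,0],0],[[4,0,0.07],[0,0,0],0],[[4,0,0.07],[0,0,0],0],[[0,0,0],[0,0,0],0]]'|python3 chk.py 8 && python3 -m handwheel '[[[0,0,0],[0,0,0],0]]'|python3 chk.py 8 && python3 -m handwheel '[[[4,0,0.08],[0,0,0],0],[[4,0,0.08],[0,0,0],0],[[4,0,0.08],[0,0,0],0],[[0,0,0],[0,0,0],0]]'|python3 chk.py 8 && python3 -m handwheel '[[[0,0,0],[0,0,0],0]]'|python3 chk.py 8; python3 -c "
from h import *;import cv2
a=capture('top')[:,:,::-1];s=capture('scene')[:,:,::-1]
o=np.zeros((600,800,3),np.uint8);o[:,:400]=cv2.resize(a[150:270,190:270],None,fx=5,fy=5,interpolation=2);o[:500,400:]=cv2.resize(s[200:300,390:470],None,fx=5,fy=5,interpolation=2)
cv2.imwrite('pics/c4.png',o)"
```

```text
[521.1, 219.5, 114.7] [-3.141, -0.0, -0.112] [-1.7, 0.4, 6.0] 13.8
[521.0, 219.4, 114.6] [-3.141, -0.001, -0.111] [-2.3, 0.2, 5.2] 13.9
[533.0, 218.1, 114.5] [-3.141, -0.0, -0.112] [-1.7, 0.4, 4.9] 14.3
[533.0, 218.1, 114.5] [-3.141, -0.001, -0.111] [-1.9, 1.2, 5.7] 14.4
```

View pics/c4.png

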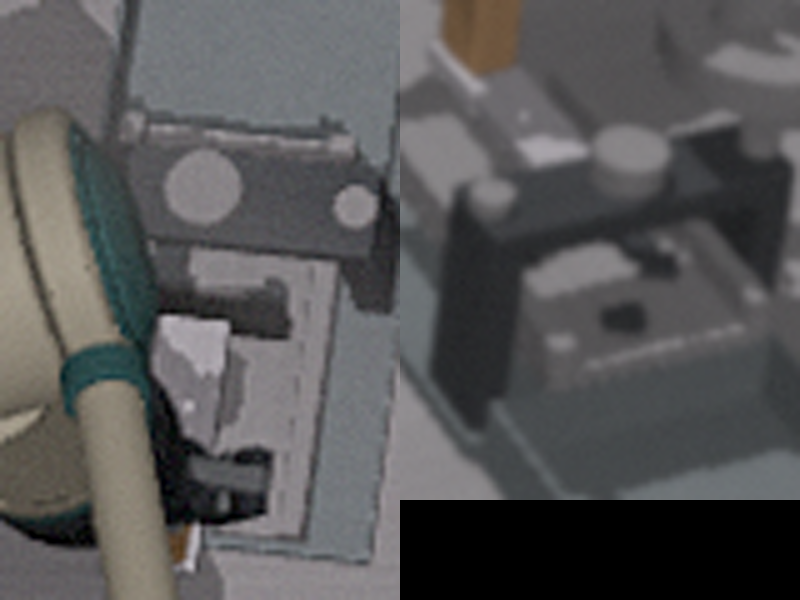

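The blade is inside the channel with a gap to the right rail (blade end at crop ~ (290,320), rail ~ (305,320)). The chips are ahead of it, two still under the bridge. I continue the stroke.

```bash
python3 -m handwheel '[[[4,0,0.06],[0,0,0],0],[[4,0,0.08],[0,0,0],0],[[4,0,0.08],[0,0,0],0],[[0,0,0],[0,0,0],0]]'|python3 chk.py 8 && python3 -m handwheel '[[[0,0,0],[0,0,0],0]]'|python3 chk.py 8 && python3 -m handwheel '[[[4,0,0.08],[0,0,0],0],[[4,0,0.08],[0,0,0],0],[[4,0,0.08],[0,0,0],0],[[0,0,0],[0,0,0],0]]'|python3 chk.py 8 && python3 -m handwheel '[[[0,0,0],[0,0,0],0]]'|python3 chk.py 8 && python3 -m handwheel '[[[4,0,0.08],[0,0,0],0],[[4,0,0.08],[0,0,0],0],[[4,0,0.08],[0,0,0],0],[[0,0,0],[0,0,0],0]]'|python3 chk.py 8 && python3 -m handwheel '[[[0,0,0],[0,0,0],0]]'|python3 chk.py 8
```

```text
[544.9, 216.8, 114.4] [-3.141, -0.0, -0.112] [-1.9, 0.4, 6.7] 14.9
[544.8, 216.8, 114.3] [-3.141, -0.001, -0.111] [-1.5, -0.8, 5.4] 15.0
[556.8, 215.4, 114.2] [-3.142, -0.0, -0.112] [-1.8, 1.3, 5.3] 15.4
[556.7, 215.4, 114.1] [-3.142, -0.001, -0.111] [-1.2, 0.6, 6.7] 15.5
[568.7, 214.1, 114.0] [-3.142, -0.0, -0.112] [-3.0, 0.8, 6.4] 15.9
[568.7, 214.0, 113.9] [-3.142, -0.001, -0.111] [-1.6, 0.5, 5.4] 16.0
```

```bash
python3 -m handwheel '[[[4,0,0.0],[0,0,0],0],[[4,0,0.06],[0,0,0],0],[[4,0,0.07],[0,0,0],0],[[0,0,0],[0,0,0],0]]'|python3 chk.py 8 && python3 -m handwheel '[[[0,0,0],[0,0,0],0]]'|python3 chk.py 8 && python3 -m handwheel '[[[4,0,0.07],[0,0,0],0],[[4,0,0.07],[0,0,0],0],[[4,0,0.07],[0,0,0],0],[[0,0,0],[0,0,0],0]]'|python3 chk.py 8 && python3 -m handwheel '[[[0,0,0],[0,0,0],0]]'|python3 chk.py 8 && python3 -m handwheel '[[[4,0,0.07],[0,0,0],0],[[4,0,0.07],[0,0,0],0],[[4,0,0.07],[0,0,0],0],[[0,0,0],[0,0,0],0]]'|python3 chk.py 8 && python3 -m handwheel '[[[0,0,0],[0,0,0],0]]'|python3 chk.py 8;python3 -c "
from h import *;import cv2
a=capture('top')[:,:,::-1];s=capture('scene')[:,:,::-1]
o=np.zeros((600,800,3),np.uint8);o[:,:400]=cv2.resize(a[150:270,190:270],None,fx=5,fy=5,interpolation=2);o[:500,400:]=cv2.resize(s[220:320,400:480],None,fx=5,fy=5,interpolation=2)
cv2.imwrite('pics/c5.png',o)"
```

```text
[580.6, 212.6, 113.9] [3.142, -0.0, -0.112] [-1.6, 0.1, 6.5] 16.4
[580.6, 212.7, 113.8] [3.142, -0.001, -0.111] [-1.7, 0.5, 6.3] 16.5
[592.5, 211.3, 113.7] [3.141, -0.0, -0.112] [-2.7, -0.8, 6.9] 16.9
[592.5, 211.3, 113.6] [3.141, -0.001, -0.111] [-1.4, 0.5, 5.5] 17.0
[604.5, 209.9, 113.5] [3.141, -0.001, -0.112] [-2.0, -0.0, 5.3] 17.4
[604.4, 209.9, 113.5] [3.141, -0.001, -0.111] [-1.6, 0.0, 6.7] 17.5
```

View pics/c5.png

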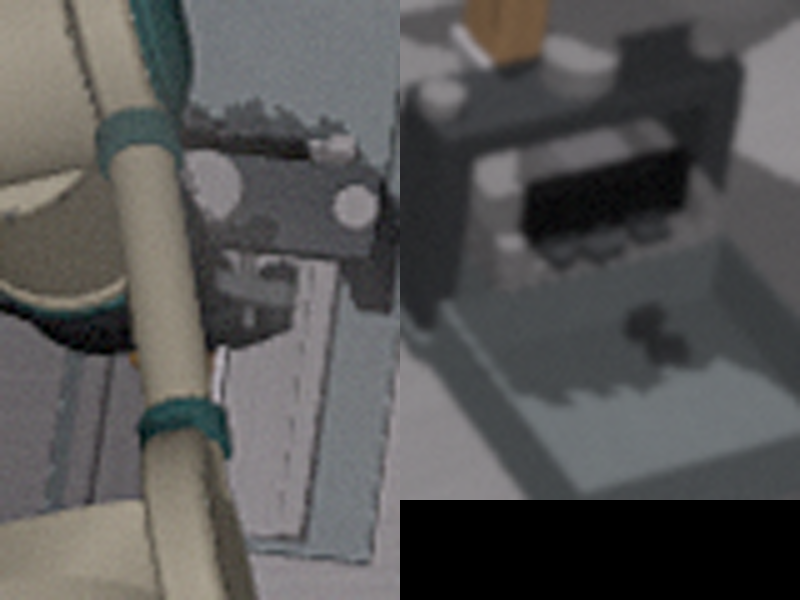

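Two chips lie in the tray (~ (655,335)) and three sit in front of the blade at the plate's far edge (~ (560,250), (605,247), (650,228)). I finish the last 24 mm gently.

```bash
python3 -m handwheel '[[[4,0,0.04],[0,0,0],0],[[4,0,0.06],[0,0,0],0],[[4,0,0.06],[0,0,0],0],[[0,0,0],[0,0,0],0]]'|python3 chk.py 8 && python3 -m handwheel '[[[0,0,0],[0,0,0],0]]'|python3 chk.py 8 && python3 -m handwheel '[[[4,0,0.04],[0,0,0],0],[[4,0,0.04],[0,0,0],0],[[0,0,0],[0,0,0],0]]'|python3 chk.py 8 && python3 -m handwheel '[[[2,0,0.02],[0,0,0],0],[[2,0,0],[0,0,0],0],[[0,0,0],[0,0,0],0]]'|python3 chk.py 8
python3 - <<'E'
from h import *
import cv2
s=capture('scene')[:,:,::-1];cv2.imwrite('pics/sc6.png',s)
g=cv2.cvtColor(s,cv2.COLOR_BGR2GRAY)[225:330,395:500]
for th in (45,55,65):
    n,l,st,c=cv2.connectedComponentsWithStats((g<th).astype('uint8'));print(th,[(st[i,:5].tolist()) for i in range(1,n) if st[i,4]>6])
E
```

```text
[616.5, 208.5, 113.3] [3.141, -0.001, -0.112] [-1.8, 0.3, 4.9] 18.0
[616.5, 208.5, 113.3] [3.141, -0.001, -0.111] [-1.8, -0.1, 6.6] 18.1
[624.7, 207.5, 113.1] [3.141, -0.001, -0.111] [-1.5, -0.5, 6.6] 18.4
[627.4, 207.2, 111.1] [3.141, 0.003, -0.112] [-0.4, 0.3, -2.5] 18.7
45 [[49, 1, 23, 30, 295], [27, 8, 8, 8, 36], [2, 17, 29, 43, 456], [46, 16, 5, 3, 7], [34, 32, 35, 21, 422], [45, 57, 17, 11, 80], [35, 66, 7, 4, 17]]
55 [[2, 0, 71, 61, 1599], [25, 7, 11, 10, 68], [35, 56, 27, 15, 181]]
65 [[1, 0, 73, 61, 1906], [68, 44, 30, 34, 332], [34, 55, 30, 17, 253]]
```

```bash
python3 -m handwheel '[[[0,0,-3],[0,0,0],0],[[0,0,-3],[0,0,0],0],[[0,0,0],[0,0,0],0]]'|python3 chk.py 8
python3 - <<'E'
from h import *
import cv2
s=capture('scene')[:,:,::-1];a=capture('top')[:,:,::-1]
o=np.zeros((600,800,3),np.uint8);o[:,:560]=cv2.resize(s[225:330,400:498],(560,600),interpolation=2);o[:360,560:]=cv2.resize(a[130:190,205:245],None,fx=6,fy=6,interpolation=2)
cv2.imwrite('pics/c6.png',o)
E
```

```text
[628.4, 207.5, 119.2] [-3.141, -0.001, -0.111] [-0.4, 0.1, -1.8] 19.05
```

View pics/c6.png

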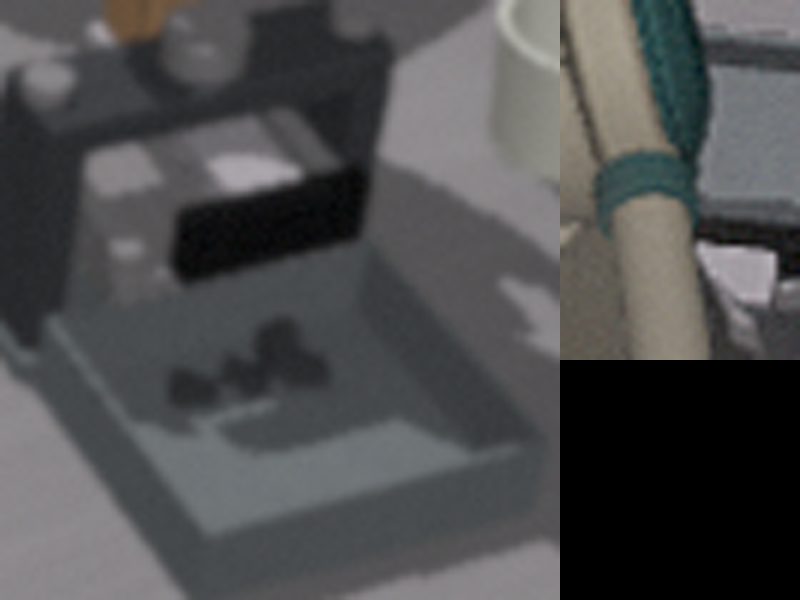

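The tray holds a cluster of dark chips (~ (195,388), (243,375), (280,338), (305,368)), and the plate's end is empty. I draw the blade back under the bridge, then lift it and check the counts numerically.

```bash
python3 -m handwheel '[[[-10,0,0],[0,0,0],0],[[-20,0,-0.3],[0,0,0],0],[[-20,0,-0.3],[0,0,0],0],[[-20,0,-0.3],[0,0,0],0],[[-20,0,-0.3],[0,0,0],0],[[-20,0,-0.5],[0,0,0],0],[[-10,0,-5],[0,0,0],0],[[-15,0,-25],[0,0,0],0],[[-15,0,-30],[0,0,0],0],[[0,0,0],[0,0,0],0],[[0,0,0],[0,0,0],0]]'|python3 chk.py 8
python3 st.py 603.1 -165.9 175
python3 - <<'E'
from h import *
import cv2
for n in('scene','top'): cv2.imwrite(f'pics/{n}7.png',capture(n)[:,:,::-1])
# chip-dark pixels inside tray floor & plate polygons, scene view and top view
def proj(n,X):
    c=C[n];q=c["K"]@(c["R"]@X+c["t"]);return q[:2]/q[2]
th=-.112;R=np.array([[np.cos(th),-np.sin(th)],[np.sin(th),np.cos(th)]])
O=np.array([626,202.])
for n in('scene','top'):
  for f in ('0','7'):
    g=cv2.cvtColor(cv2.imread(f'pics/{n}{f}.png'),cv2.COLOR_BGR2GRAY)
    for nm,b,z in(("plate near",(-86,22,-37,37),60),("plate far",(66,88,-37,37),60),("tray",(80,188,-62,62),4)):
        P=np.array([proj(n,np.r_[O+R@np.array(v),z]) for v in((b[0],b[2]),(b[1],b[2]),(b[1],b[3]),(b[0],b[3]))])
        m=np.zeros_like(g);cv2.fillConvexPoly(m,P.astype(int),1)
        v=g[m>0];k,l,st,c=cv2.connectedComponentsWithStats(((g<62)&(m>0)).astype('uint8'))
        print(n,f,nm,"median",np.median(v),[(st[i,4],c[i].round().tolist()) for i in range(1,k) if st[i,4]>5])
E
```

```text
[479.5, 224.3, 181.3] [-3.141, -0.003, -0.111] [-0.5, 0.0, -2.3] 20.25
t 20.25 p [479.47 224.25 181.26] rpy [-3.14 -0.   -0.11] F [-0.54  0.02 -2.27] M [-0.03  0.1   0.01] open 21.834896489907525 113.50091099739075
tool shift to target [166.08 374.05   6.38]
scene 0 plate near median 87.0 [(np.int32(185), [420.0, 246.0]), (np.int32(8), [412.0, 243.0])]
scene 0 plate far median 85.0 [(np.int32(38), [435.0, 264.0])]
scene 0 tray median 82.0 []
scene 7 plate near median 84.0 [(np.int32(175), [420.0, 246.0]), (np.int32(8), [412.0, 243.0])]
scene 7 plate far median 87.0 []
scene 7 tray median 82.0 [(np.int32(217), [444.0, 289.0])]
top 0 plate near median 134.0 []
top 0 plate far median 96.0 []
top 0 tray median 118.0 [(np.int32(10), [266.0, 188.0])]
top 7 plate near median 132.0 [(np.int32(159), [228.0, 231.0])]
top 7 plate far median 95.0 []
top 7 tray median 118.0 [(np.int32(19), [235.0, 175.0]), (np.int32(11), [266.0, 188.0])]
```

```bash
python3 -m handwheel '[[[0,25,0],[0,0,-1.8],0],[[0,45,0],[0,0,0],0],[[0,45,0],[0,0,0],0],[[5,45,0],[0,0,0],0],[[15,45,0],[0,0,0],0],[[20,44,0],[0,0,0],0],[[25,42,0],[0,0,0],0],[[30,36,0],[0,0,0],0],[[30,25,0],[0,0,0],0],[[25,10,0],[0,0,0],0],[[0,0,0],[0,0,0],0],[[0,0,0],[0,0,0],0]]'|python3 chk.py 8;python3 st.py 603.1 -165.9 85
```

```text
[598.2, -149.1, 178.1] [-3.14, 0.004, -0.081] [-0.7, 0.1, -2.4] 21.55
t 21.55 p [ 598.18 -149.06  178.1 ] rpy [-3.14  0.   -0.08] F [-0.73  0.1  -2.43] M [0.03 0.03 0.03] open 21.24292822338577 113.55616450309753
tool shift to target [ 6.65 16.5  93.06]
```

```bash
python3 -m handwheel '[[[6.5,16.5,3.2],[0,0,0],0],[[0,0,0],[0,0,0],0],[[0,0,0],[0,0,0],0],[[0,0,0],[0,0,0],0]]'|python3 chk.py 8;python3 st.py 602.6 -166.0 174.9
python3 - <<'E'
from h import *
import cv2
b=cv2.resize(capture('scene')[:,:,::-1][120:360,180:420],None,fx=2,fy=2);cv2.imwrite('pics/g8.png',b)
for f in('g2','g8'):
    im=cv2.imread(f'pics/{f}.png');m=(im.max(2)<40).astype('uint8');m[:290]=0;m[400:]=0;m[:,:130]=0;m[:,260:]=0
    k,l,st,c=cv2.connectedComponentsWithStats(m);i=1+st[1:,4].argmax();r=cv2.minAreaRect(np.argwhere(l==i)[:,::-1].astype(np.float32));print(f,st[i],c[i],r)
E
```

```text
[603.5, -165.2, 177.3] [-3.141, 0.0, -0.08] [0.0, 0.4, -2.0] 21.95
t 21.95 p [ 603.48 -165.21  177.32] rpy [-3.14  0.   -0.08] F [ 0.03  0.43 -2.  ] M [0.02 0.02 0.02] open 21.38112293411304 113.58571529388428
tool shift to target [-0.81  0.86  2.42]
g2 [ 158  319   78   45 2044] [196.24363992 341.01320939] ((196.435546875, 340.76788330078125), (26.44321632385254, 81.8990249633789), 74.47589111328125)
g8 [ 159  317   78   45 2049] [197.38262567 339.42069302] ((197.56390380859375, 339.2276916503906), (26.41756248474121, 82.47887420654297), 74.32048034667969)
```

```bash
python3 -m handwheel '[[[-0.4,0.7,25],[0,0,0],0],[[0,0,30],[0,0,0],0],[[0,0,30],[0,0,0],0],[[0,0,20],[0,0,0],0],[[0,0,8],[0,0,0],0],[[0,0,3],[0,0,0],0],[[0,0,0],[0,0,0],0],[[0,0,0],[0,0,0],0]]'|python3 chk.py 1.5 && python3 -m handwheel '[[[0,0,1],[0,0,0],0],[[0,0,0],[0,0,0],0],[[0,0,0],[0,0,0],0]]'|python3 chk.py 1.5; python3 st.py 603.1 -165.9 55.7
```

```text
[604.5, -166.7, 62.6] [3.141, -0.003, -0.08] [0.0, 0.1, -2.4] 22.8
[603.7, -166.4, 60.6] [3.141, -0.001, -0.08] [0.4, 0.6, -1.7] 23.1
t 23.1 p [ 603.71 -166.44   60.64] rpy [ 3.14 -0.   -0.08] F [ 0.41  0.62 -1.73] M [0.   0.07 0.01] open 21.08688188678163 113.60489130020142
tool shift to target [-0.66 -0.49  4.94]
```

```bash
python3 -m handwheel '[[[-0.5,-0.4,2],[0,0,0],0],[[0,0,1],[0,0,0],0],[[0,0,0],[0,0,0],0],[[0,0,0],[0,0,0],0]]'|python3 chk.py 1.5 && python3 -m handwheel '[[[0,0,0.6],[0,0,0],0],[[0,0,0],[0,0,0],0],[[0,0,0],[0,0,0],0]]'|python3 chk.py 0.7 && python3 -m handwheel '[[[0,0,0.4],[0,0,0],0],[[0,0,0],[0,0,0],0]]'|python3 chk.py 0.7 && python3 -m handwheel '[[[0,0,0.4],[0,0,0],0],[[0,0,0],[0,0,0],0]]'|python3 chk.py 0.7 && python3 -m handwheel '[[[0,0,0.4],[0,0,0],0],[[0,0,0],[0,0,0],0]]'|python3 chk.py 0.7 && python3 -m handwheel '[[[0,0,0.4],[0,0,0],0],[[0,0,0],[0,0,0],0]]'|python3 chk.py 0.7 ; python3 st.py 603.1 -165.9 55.7
```

```text
[603.0, -165.9, 57.0] [3.142, 0.0, -0.08] [0.1, 0.7, -1.8] 23.5
[603.0, -165.9, 56.6] [3.142, 0.0, -0.08] [0.7, -0.1, -1.8] 23.8
[603.1, -166.0, 56.2] [3.141, -0.0, -0.08] [-0.1, 0.3, -1.8] 24.0
[603.1, -166.0, 56.1] [3.141, -0.0, -0.08] [-0.1, 0.7, -0.2] 24.2
[603.1, -165.9, 56.1] [3.141, -0.0, -0.08] [-2.4, 0.8, 4.2] 24.4
t 24.4 p [ 603.1  -165.92   56.06] rpy [ 3.14 -0.   -0.08] F [-2.35  0.77  4.16] M [ 0.02  0.34 -0.02] open 21.18829741637487 114.43076491355896
tool shift to target [ 0.   -0.02  0.36]
```

```bash
python3 -m handwheel '[[[0,0,0],[0,0,0],0],[[0,0,0],[0,0,0],0],[[0,0,0],[0,0,0],0.3],[[0,0,0],[0,0,0],0.35],[[0,0,0],[0,0,0],0.5],[[0,0,0],[0,0,0],0.7],[[0,0,0],[0,0,0],0.8],[[0,0,0],[0,0,0],0.8],[[0,0,0],[0,0,0],0.8]]' 20; python3 -m handwheel '[[[0,0,-10],[0,0,0],0.8],[[0,0,-20],[0,0,0],0.8],[[0,0,-30],[0,0,0],0.8],[[0,0,-40],[0,0,0],0.8],[[0,0,-40],[0,0,0],0.8],[[-30,0,0],[0,0,0],0.8],[[-40,0,0],[0,0,0],0.8],[[-40,0,0],[0,0,0],0.8],[[-40,0,0],[0,0,0],0.8],[[-40,0,0],[0,0,0],0.8],[[0,0,0],[0,0,0],0.8],[[0,0,0],[0,0,0],0.8]]'
python3 - <<'E'
from h import *
import cv2
for n in('scene','top'):
    b=capture(n)[:,:,::-1];cv2.imwrite(f'pics/{n}9.png',b)
    w=(slice(260,350),slice(240,310)) if n=='scene' else (slice(172,250),slice(370,430))
    A=cv2.imread(f'pics/{n}0.png')
    for f,im in(('0',A),('9',b)):
        c=im[w].astype(int)
        m=(c.max(2)<45);q=((c[:,:,2]-c[:,:,0])>45)
        print(n,f,"black",m.sum(),np.argwhere(m).mean(0),"wood",q.sum(),np.argwhere(q).mean(0))
    d=cv2.absdiff(A,b).max(2)>40
    k,l,st,c=cv2.connectedComponentsWithStats(d.astype('uint8'));print([(st[i,4],c[i].round().tolist()) for i in range(1,k) if st[i,4]>60])
E
```

```text
t: 25.3
ee_pos: [603.1, -165.9, 55.3]
eef_rot: [3.141, -0.0, -0.08]
contact_force: [0.0, 0.1, 0.9]
opening: 68.3
grasp_force: 0.0
t: 26.5
ee_pos: [413.7, -150.9, 196.6]
eef_rot: [3.14, -0.003, -0.081]
contact_force: [-0.1, 0.3, 0.2]
opening: 68.0
grasp_force: 0.0
scene 0 black 467 [76.57601713 39.59100642] wood 826 [25.38861985 16.58474576]
scene 9 black 466 [76.5193133  39.54506438] wood 872 [25.6353211  16.91055046]
[(np.int32(800), [202.0, 29.0]), (np.int32(206), [243.0, 13.0]), (np.int32(632), [296.0, 9.0]), (np.int32(141), [234.0, 48.0]), (np.int32(807), [14.0, 112.0]), (np.int32(936), [304.0, 110.0]), (np.int32(3118), [225.0, 126.0]), (np.int32(574), [263.0, 107.0]), (np.int32(1136), [278.0, 150.0]), (np.int32(8096), [345.0, 238.0]), (np.int32(4777), [285.0, 225.0]), (np.int32(94), [89.0, 247.0]), (np.int32(418), [172.0, 260.0]), (np.int32(2702), [104.0, 289.0]), (np.int32(84), [353.0, 268.0]), (np.int32(506), [203.0, 279.0])]
top 0 black 190 [15.12105263 29.19473684] wood 544 [55.79595588 27.89705882]
top 9 black 221 [24.1040724  32.02714932] wood 551 [55.57713249 27.87477314]
[(np.int32(937), [341.0, 218.0]), (np.int32(61), [299.0, 219.0]), (np.int32(84), [305.0, 241.0]), (np.int32(25204), [400.0, 372.0]), (np.int32(87), [317.0, 251.0]), (np.int32(171), [176.0, 287.0]), (np.int32(6065), [233.0, 389.0]), (np.int32(75), [516.0, 365.0]), (np.int32(66), [360.0, 416.0]), (np.int32(270), [341.0, 425.0]), (np.int32(545), [628.0, 460.0])]
```

```bash
python3 -c "
from cell import *
print(close_job())"
```

```text
the job is handed in; nothing more can be done
None
```

I handed in the job at about 26.6 s: image checks put all five chips in the tray, readings showed the blade pressing about 4 to 9 N on the plate, and the scraper is back on its rest where it was found.

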